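# One turn of the printing press wheel

### The arm

A 6-joint arm with a two-finger parallel gripper is mounted at the origin on the work surface; the furniture and walls round the work are solid. World frame = base frame: x ahead of the robot, y to its left, z up, the work surface at z = 0. Lengths are in m, angles in rad, forces in N, time in s.
With the tool pointing down it reaches from about 0.25 to 0.775 m from the base axis. Payload 4 kg.
Tool frame: the origin (TCP) lies between the finger pads; the fingertips stand 11 mm ahead of it and the grasp point (between the pads) lies 8 mm behind it; z points along the fingers, y is the direction in which the jaws open and shut (so a half turn about z gives the same grasp; the last joint's range is limited). The gripper opens to 94 mm and grips with 3 to 60 N. Pads are 16 mm wide; open, the fingers measure 119 mm over their backs; the gripper's body (75 mm by 177 mm) begins 78 mm behind the grasp point.
Start: joints at [-1.395, 0.087, 1.371, -0, 1.684, -0.103], TCP at [0.151, -0.529, 0.217] pointing down, gripper open.
Joint ranges: [-3.1, 3.1], [-0.76, 2.03], [0.27, 2.55], [-1.08, 4.22], [0.17, 2.65], [-2.57, 2.57]. Speed limits (rad/s): [2.79, 2.79, 3.14, 3.14, 3.14, 3.14].

### API

Orientations are given as a unit quaternion [x, y, z, w].
In Python, from workcell import ctrl, imaging, order gives the robot as it stands. The module is installed in compiled form; this text tells all that it offers.
- The arm moves only by the tool move_arm, never from a script. Its argument "plan" is a list of rows, each a list of 5 numbers: the shift along the tool's x, y, z in m, then the turn about the tool's z in rad, then the opening, from 0 (shut) to 1 (fully open). A call has 1 to 12 rows; each row shifts and turns the commanded pose from where the row before left it, along the tool's axes as they then stand; what a row does not reach is not made up. A row lasts 1/8 s, in which the tool goes at most 62.5 mm and 10.7 degrees, less where a joint would pass 70% of its speed; a pose out of reach is approached as far as the arm can. A call with a gripper value outside its range is refused whole. The fingers move at their own pace and stop on an object; "squeeze" is the grip in N (left out, the last holds). Time passes only in rows, so rows that do not move let the fingers close. It gives the time, the measured TCP pose, the force and the opening at its end, in the units of the state.
- ctrl.state(): the state, without advancing time (a new reading comes with each control period).
- imaging.read_camera(name): name is "scene" or "top" or "wrist"; returns a dict with "img" (480x640x3 uint8, red, green, blue), "depth" (480x640 float32, m along the optical axis (not along the pixel's ray), 0 where there is no reading), "fx", "fy", "cx", "cy" (pixels), "camera_from_world" (4x4, takes a point from world to camera coordinates). Camera axes: x right, y down, z forward; pixel columns grow to the right and rows downward; lengths in m; the calibration is good to about 2 mm. A picture is of the moment at which its call begins.
- order.sign_off(): hands the job in, once; it reports no verdict.
The state is a dict: "time_s": time; "joints": joint angles; "dq": joint speeds; "joint_torque": joint torques, N m; "tool_pos": TCP position; "ee_rot": TCP orientation; "force": force on the tool from outside, world axes, zero at the start; "wrist_torque": the same for the moment, N m; "width": finger opening in m.
Only numpy, scipy, OpenCV 4.12 (cv2) and the standard library are available. Lean on these libraries where they do the work, as an engineer would, in place of code of your own. Each camera call takes 0.05 s, during which the arm holds its last target. There are 200 camera calls.

### The job

Lower the platen of the small green block-printing press by exactly one turn of its hand wheel: push the wheel round clockwise (seen from above) by its upright red handle, once right round, and stop when the handle is back in line with the yellow pointer. Only push the handle with the fingers, do not grip it, do not push the wheel the wrong way, and leave the loose things round the press where they are.

Things in the scene. Friction and masses are not known exactly. Their poses are not given: they have to be found in the camera images.
- wheel (a joint): angle of the hand wheel in rad: 0 at the start (handle in line with the pointer), grows clockwise seen from above, 6.283 after one full turn; no stop there (it turns on freely to 13). About 2 N at the handle turns it; friction stops it at once where it is left, with no spring.
- wheel_hub (a point): centre of the hand wheel: on its vertical axis, at the mid-height of its rim, 170 mm above the table. The rim is a dark bar 13 mm thick on a circle of 70 mm radius, with four spokes; its top is 6.5 mm above this point, the hub's top 17 mm above (hub radius 16 mm). Nothing of the press stands higher except the handle.
- handle_mid (a point): middle of the upright red handle that stands on the rim at the end of one spoke, 70 mm from the wheel's axis, 30 mm above the wheel_hub point. The handle is an oval post, 18 mm wide along the radius and 28 mm along the circle, its red part from 8 to 52 mm above the rim's mid-height. It is fixed to the wheel and does not turn on its own. Its trailing half in clockwise turning (geom handle_back) is the one to push on; the leading half is geom handle_front.
- pointer_tip (a point): top of the fixed yellow pointer that stands just outside the rim, 94 mm from the wheel's axis and 10 mm above the rim's mid-height; the direction from the wheel's axis to it is where the handle starts and must finish
- press: the small green press, fixed to the table: bed 140x165 mm, two steel columns, green crosshead at 129 mm, hand wheel on top at 170 mm; origin on the table under the wheel's axis, z up, the pointer lies toward its -x. A wooden print block lies on its bed under the dark platen, which the wheel lowers 6 mm a turn without reaching the block.
- red_ink: small bottle of red ink with a red cap, 35x36x63 mm, standing close beside the press on its right-hand side; loose, only to be left alone; origin under its centre
- black_tape: roll of black tape lying flat, 53x51x19 mm, close beside the press on its left-hand side; loose, only to be left alone; origin under its centre
- ink_d: amber dropper bottle with a black rubber top, 42x43x95 mm, standing near the back edge of the table; loose, only to be left alone; origin under its centre
- varnish_jar: brown jar with a tan cap, 52x53x73 mm, standing near the back edge of the table; loose, only to be left alone; origin under its centre
- thread_spool: wooden spool of red thread, 31x31x40 mm, standing near the back edge of the table; loose, only to be left alone; origin under its centre
- eraser: blue and white eraser, 25x43x15 mm, lying at the right of the table; loose, only to be left alone; origin under its centre
- tube_a: paint tube with an ochre band, 34x120x26 mm, lying at the right of the table; loose, only to be left alone; origin under its centre

How it is judged:
By the outcome, as a careful person would: the job done as asked, in the order asked, and still so for the second after the job is handed in, with the robot touching nothing.
It also fails if it takes over 64 s, if anything falls off the work surface, if the arm or the gripper's body presses on something with over 40 N, if the wrist force passes 120 N, or if a joint passes its speed limit or range.

## Working session

There is one attempt and no reset: what is moved stays moved. The work goes in short steps, Python scripts to look and compute and a tool call to move; the robot and the scene stay as the last step left them, time stands still between calls to the robot, and variables do not carry over. Pictures are saved under pics/ and viewed, on a budget of 10 in all, crops included, one or two more only if the job needs it, and the job is handed in when it is done.

Besides the shell and the picture viewer there is one more tool, called by a JSON object that holds its "op" and its "data", one argument or row to a line. move_arm: Moves the arm, as the interface text tells. Its arguments: {"type":"object","properties":{"plan":{"type":"array"},"squeeze":{"type":"number"}},"required":["plan"]}

```bash
mkdir -p pics; cat > h.py <<'E'
from workcell import ctrl, imaging, order
import numpy as np, cv2
def ray(c,u,v,z):
    T=np.linalg.inv(c["camera_from_world"]); d=T[:3,:3]@[(u-c["cx"])/c["fx"],(v-c["cy"])/c["fy"],1]
    o=T[:3,3]; return o+d*(z-o[2])/d[2]
def pts(c):
    d=c["depth"]; v,u=np.mgrid[:480,:640]; p=np.stack([(u-c["cx"])/c["fx"]*d,(v-c["cy"])/c["fy"]*d,d,np.ones_like(d)],-1)
    return (p@np.linalg.inv(c["camera_from_world"]).T)[...,:3]
def save(c,n): cv2.imwrite(f"pics/{n}.png",c["img"][...,::-1])
E
python3 - <<'E'
from h import *
print(ctrl.state())
for n in("top","scene"):
    c=imaging.read_camera(n); save(c,n+"0"); P=pts(c); hsv=cv2.cvtColor(c["img"],cv2.COLOR_RGB2HSV)
    print(n,np.linalg.inv(c["camera_from_world"])[:3,3],c["fx"])
    H,S,V=hsv[...,0],hsv[...,1],hsv[...,2]
    for k,m in dict(red=((H<8)|(H>172))&(S>130)&(V>70),yel=(H>20)&(H<35)&(S>130)&(V>100)).items():
        N,L,st,ce=cv2.connectedComponentsWithStats(m.astype(np.uint8))
        for i in range(1,N):
            if st[i,4]>12:
                q=P[L==i]; q=q[q[:,2]>-.05]
                print(k,st[i],ce[i].round(1),np.median(q,0).round(3),q.min(0).round(3),q.max(0).round(3))
E
```

```text
{'time_s': 0.0, 'joints': array([-1.39509101e+00,  8.79104484e-02,  1.37223854e+00,  2.79172721e-05,
        1.68358900e+00, -1.03079727e-01]), 'dq': array([ 0.00092615, -0.00016833, -0.00038017,  0.00028685,  0.00096426,
       -0.00048191]), 'joint_torque': array([ 8.13066845e-05, -3.40184784e+01, -3.02428722e+01,  7.19447387e-02,
        3.30130197e-02, -1.70087847e-04]), 'tool_pos': array([ 0.15127717, -0.52824492,  0.21533647]), 'ee_rot': array([ 9.90299797e-01,  1.38943018e-01, -2.50805488e-05, -1.07246457e-03]), 'force': array([-0.64991587, -0.45144103, -0.1558771 ]), 'wrist_torque': array([-0.03815832, -0.00272865, -0.05553316]), 'width': 0.09439299530840002}
top [ 0.27025694 -0.07342579  1.36553459] 455.75022763851
red [282 243  11  12  88] [287.3 248.2] [0.522 0.001 0.22 ] [ 0.27  -0.073  0.072] [0.569 0.014 1.366]
red [342 273  11  11  88] [346.8 278.2] [ 0.463 -0.16   0.05 ] [ 0.451 -0.176  0.037] [ 0.48  -0.147  0.068]
red [419 298   3   6  15] [420.1 300.7] [ 0.397 -0.38   0.   ] [ 0.39  -0.384 -0.006] [ 0.405 -0.376  0.003]
red [240 303   4   5  14] [241.2 305.1] [ 0.4
[... 1824 characters left out ...]
7] [349.9 123.4] [0.236 0.398 0.039] [0.194 0.376 0.022] [0.25  0.426 0.063]
red [332 197  10  15 120] [336.1 203.6] [ 0.528 -0.005  0.212] [ 0.516 -0.013  0.18 ] [0.535 0.007 0.225]
red [136 260  17  22  38] [144.8 271.5] [ 0.206 -0.398  0.007] [ 0.152 -0.401  0.003] [ 0.244 -0.392  0.01 ]
red [272 262   7   6  36] [275.  264.7] [ 0.47  -0.168  0.063] [ 0.461 -0.174  0.053] [ 0.479 -0.158  0.065]
red [271 269   7   6  17] [273.5 271.7] [ 0.474 -0.177  0.042] [ 0.461 -0.18   0.038] [ 0.481 -0.173  0.046]
red [193 313   5   4  14] [194.9 314.3] [ 0.398 -0.382  0.   ] [ 0.393 -0.385 -0.002] [ 0.406 -0.378  0.004]
  return _methods._mean(a, axis=axis, dtype=dtype,
  ret = um.true_divide(
Traceback (most recent call last):
ValueError: zero-size array to reduction operation minimum which has no identity
```

```bash
python3 - <<'E'
from h import *
c=imaging.read_camera("top")
for u,v,z in((306.2,231.7,.187),(281.8,258,.178),(287.3,248.2,.222)): print(ray(c,u,v,z).round(4))
P=pts(c); m=(abs(P[...,2]-.175)<.012)&(abs(P[...,0]-.57)<.1)&(abs(P[...,1]+.048)<.1); q=P[m]
r=np.hypot(q[:,0]-.573,q[:,1]+.048); q=q[(r>.055)&(r<.082)]
A=np.c_[2*q[:,:2],np.ones(len(q))]; s=np.linalg.lstsq(A,(q[:,:2]**2).sum(1),rcond=None)[0]; print("rim",s[:2],np.sqrt(s[2]+s[0]**2+s[1]**2),len(q))
im=np.hstack([cv2.resize(c["img"][170:330,220:420],(600,480))]); cv2.imwrite("pics/t1.png",im[...,::-1])
E
```

```text
[ 0.5724 -0.0487  0.187 ]
[0.5047 0.018  0.178 ]
[5.212e-01 2.000e-04 2.220e-01]
rim [ 0.57154682 -0.04726402] 0.06927071276767305 740
```

View pics/t1.png

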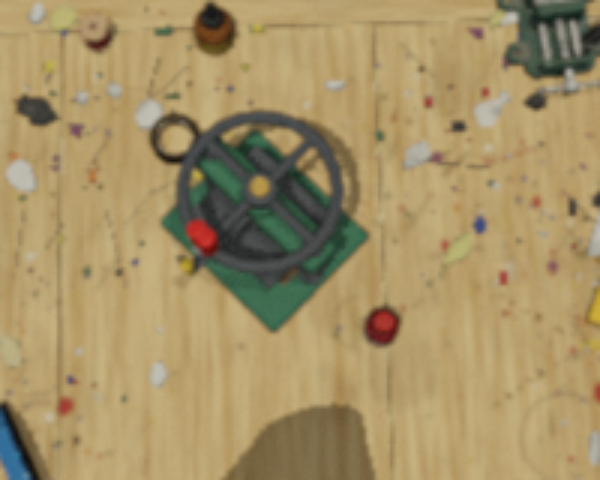

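View pics/scene0.png

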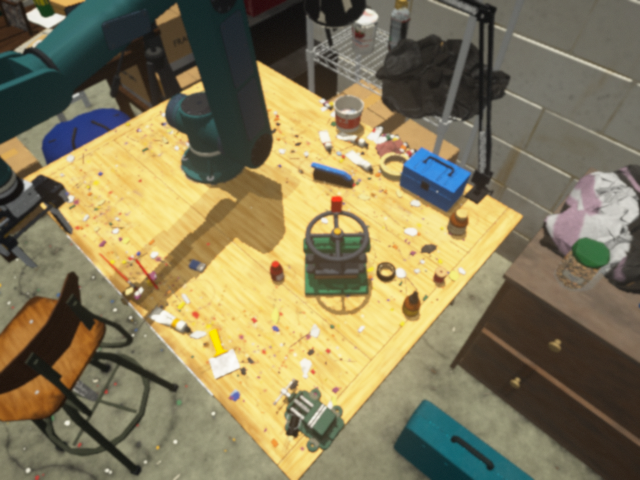

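The top view shows the handle at crop pixel (202,236), in line with the pointer at (187,264), and the hub at (260,187). The scene view shows clear space above the press. I get a hub position of (0.572, -0.048) and a handle bearing of 135.5°. Next I approach with the fingers shut.

{"op": "move_arm", "data": {
  "plan": [
    [0,0,-0.045,0,0],
    [0,0,-0.045,0,0],
    [0.039,-0.0322,0,0,0],
    [0.039,-0.0322,0,0,0],
    [0.039,-0.0322,0,0,0],
    [0.039,-0.0322,0,0,0],
    [0.039,-0.0322,0,0,0],
    [0.039,-0.0322,0,0,0],
    [0.039,-0.0322,0,0,0],
    [0.039,-0.0322,0,0,0],
    [0.039,-0.0322,0,0,0],
    [0.039,-0.0322,0,0,0]
  ]
}}

```text
time_s: 1.65
tool_pos: [0.4383, -0.1103, 0.3062]
ee_rot: [0.99, 0.139, -0.0, 0.0]
force: [-0.1, -1.0, -0.6]
width: 0.0006
```

{"op": "move_arm", "data": {
  "plan": [
    [0.039,-0.0322,0,0,0],
    [0.039,-0.0322,0,0,0],
    [0,0,0,-0.18,0],
    [0,0,0,-0.18,0],
    [0,0,0,-0.18,0],
    [0,0,0,-0.18,0],
    [0,0,0,-0.18,0],
    [0,0,0,-0.18,0],
    [0,0,0,-0.18,0],
    [0,0,0,-0.18,0],
    [0,0,0,-0.18,0],
    [0,0,0,-0.18,0]
  ]
}}

```text
time_s: 3.15
tool_pos: [0.4948, -0.0285, 0.306]
ee_rot: [0.504, 0.864, -0.0, -0.0]
force: [-0.3, -0.6, 0.3]
width: 0.0003
```

{"op": "move_arm", "data": {
  "plan": [
    [0,0,0,-0.18,0],
    [0,0,0,-0.18,0],
    [0,0,0,-0.18,0],
    [0,0,0,-0.18,0],
    [0,0,0,-0.18,0],
    [0,0,0,-0.18,0],
    [0,0,0,-0.18,0],
    [0,0,0,-0.18,0],
    [0,0,0,-0.18,0],
    [0,0,0,-0.18,0],
    [0,0,0,0,0]
  ]
}}

```text
time_s: 4.53
tool_pos: [0.4948, -0.0285, 0.3061]
ee_rot: [-0.359, 0.933, 0.0, -0.0]
force: [0.9, -0.7, -0.6]
width: 0.0002
```

```bash
cat >> h.py <<'E'
HUB=np.array([.572,-.048])
def rep(theta,tang,sgn,z=.201):
    """tool shift/turn needed so tool sits tang behind handle at bearing theta (deg), x along sgn*tangent"""
    from scipy.spatial.transform import Rotation as R
    s=ctrl.state(); M=R.from_quat(s["ee_rot"]).as_matrix(); t=np.radians(theta)
    e=np.array([np.cos(t),np.sin(t)]); d=np.array([e[1],-e[0]])
    g=np.r_[HUB+.07*e-tang*d,z]; yaw=np.arctan2(M[1,0],M[0,0]); want=np.arctan2(*(sgn*d)[::-1])
    print("t",s["time_s"],"pos",s["tool_pos"].round(4),"yaw",np.degrees(yaw).round(1),"j",s["joints"].round(2),"F",s["force"].round(1),"w",round(s["width"],4))
    r=s["tool_pos"][:2]-HUB; th=np.degrees(np.arctan2(r[1],r[0])); print("tool bearing",th.round(1),"r",np.hypot(*r).round(4))
    print("shift tool axes",(M.T@(g-s["tool_pos"])).round(4),"turn",round(-((want-yaw+np.pi)%(2*np.pi)-np.pi),3))
E
python3 -c "
from h import *
rep(135.5,.04,-1)"
```

```text
t 4.525 pos [ 0.4948 -0.0285  0.3061] yaw -137.9 j [-0.17 -0.03  1.32 -0.    1.86 -2.48] F [ 0.9 -0.7 -0.6] w 0.0002
tool bearing 165.8 r 0.0796
shift tool axes [-0.0002  0.0012  0.1051] turn -0.059
```

{"op": "move_arm", "data": {
  "plan": [
    [0,0.001,0.035,0,0],
    [0,0,0.035,0,0],
    [0,0,0.035,0,0],
    [0,0,0,0,0],
    [-0.006,0,0,0,0],
    [-0.006,0,0,0,0],
    [0,0,0,0,0]
  ]
}}

```text
time_s: 5.4
tool_pos: [0.5042, -0.0194, 0.2029]
ee_rot: [-0.36, 0.933, -0.001, 0.001]
force: [-0.0, -0.3, -0.2]
width: 0.0006
```

```bash
python3 -c "
from h import *
rep(135.5,.022,-1)
c=imaging.read_camera('scene'); cv2.imwrite('pics/s1.png',cv2.resize(c['img'][120:320,240:440],(600,600))[...,::-1])"
```

```text
t 5.4 pos [ 0.5042 -0.0194  0.2029] yaw -137.7 j [-0.15 -0.01  1.5  -0.    1.65 -2.46] F [-0.  -0.3 -0.2] w 0.0006
tool bearing 157.1 r 0.0735
shift tool axes [-0.005   0.0019  0.0019] turn -0.057
```

View pics/s1.png

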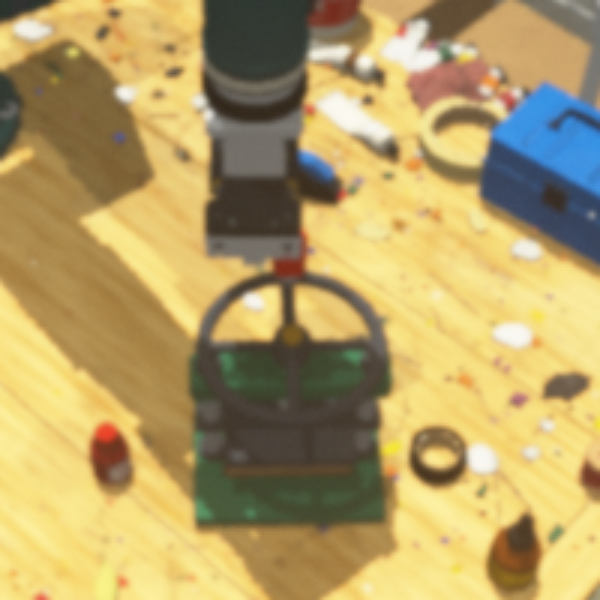

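The scene crop shows the shut gripper at (255,220), just left of the red handle at (290,262). The wheel hasn't moved yet, so I close the gap and push a first part.

{"op": "move_arm", "data": {
  "plan": [
    [-0.003,0.002,0.001,0,0],
    [-0.002,0,0,0,0],
    [-0.0062,0.0016,0,0.0873,0],
    [-0.0062,0.0016,0,0.0873,0],
    [-0.0062,0.0016,0,0.0873,0],
    [-0.0062,0.0016,0,0.0873,0],
    [-0.0062,0.0016,0,0.0873,0],
    [-0.0062,0.0016,0,0.0873,0]
  ]
}}

```text
time_s: 6.45
tool_pos: [0.5315, 0.0128, 0.2002]
ee_rot: [-0.105, 0.994, 0.001, -0.002]
force: [-3.4, 3.5, 1.4]
width: 0.0005
```

```bash
python3 -c "
from h import *
rep(105.5,.022,-1)
c=imaging.read_camera('scene'); cv2.imwrite('pics/s2.png',cv2.resize(c['img'][120:320,240:440],(600,600))[...,::-1])"
```

```text
t 6.45 pos [0.5315 0.0128 0.2002] yaw -167.9 j [-0.08  0.05  1.44  0.    1.65 -1.87] F [-3.4  3.5  1.4] w 0.0005
tool bearing 123.6 r 0.0731
shift tool axes [-0.0007  0.0006 -0.0008] turn -0.059
```

View pics/s2.png

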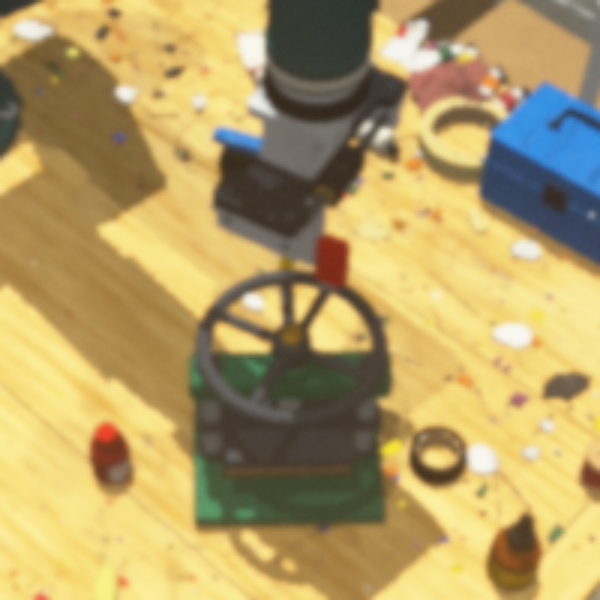

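The handle moved to (332,262), about 30° clockwise, with the fingers behind it at a low force. I carry on.

{"op": "move_arm", "data": {
  "plan": [
    [-0.0062,0.0018,0,0.05,0],
    [-0.0062,0.0016,0,0.0873,0],
    [-0.0062,0.0016,0,0.0873,0],
    [-0.0062,0.0016,0,0.0873,0],
    [-0.0062,0.0016,0,0.0873,0],
    [-0.0062,0.0016,0,0.0873,0],
    [-0.0062,0.0016,0,0.0873,0],
    [-0.0062,0.0016,0,0.0873,0],
    [-0.0062,0.0016,0,0.0873,0],
    [-0.0062,0.0016,0,0.0873,0]
  ]
}}

```text
time_s: 7.75
tool_pos: [0.5944, 0.0198, 0.2001]
ee_rot: [0.306, 0.952, 0.001, -0.001]
force: [-0.9, 4.3, 0.6]
width: 0.0006
```

```bash
python3 -c "
from h import *
rep(55.5,.022,-1)"
```

```text
t 7.75 pos [0.5944 0.0198 0.2001] yaw 144.3 j [-0.06  0.19  1.29  0.    1.67 -1.01] F [-0.9  4.3  0.6] w 0.0006
tool bearing 71.7 r 0.0714
shift tool axes [ 0.0021  0.0014 -0.0009] turn -0.021
```

{"op": "move_arm", "data": {
  "plan": [
    [-0.005,0.0022,0,0.07,0],
    [-0.006,0.002,0,0.0873,0],
    [-0.0062,0.0018,0,0.0873,0],
    [-0.0062,0.0017,0,0.0873,0],
    [-0.0062,0.0017,0,0.0873,0],
    [-0.0062,0.0017,0,0.0873,0],
    [-0.0062,0.0017,0,0.0873,0],
    [-0.0062,0.0017,0,0.0873,0],
    [-0.0062,0.0017,0,0.0873,0],
    [-0.0062,0.0017,0,0.0873,0],
    [-0.0062,0.0017,0,0.0873,0],
    [-0.0062,0.0017,0,0.0873,0]
  ]
}}

```text
time_s: 9.25
tool_pos: [0.644, -0.0334, 0.2]
ee_rot: [0.736, 0.677, -0.0, -0.001]
force: [-1.1, 1.9, -0.2]
width: 0.0003
```

```bash
python3 -c "
from h import *
rep(-4.5,.022,-1)"
```

```text
t 9.25 pos [ 0.644  -0.0334  0.2   ] yaw 85.2 j [-0.14  0.3   1.15  0.    1.69 -0.06] F [-1.1  1.9 -0.2] w 0.0003
tool bearing 11.5 r 0.0734
shift tool axes [ 0.0018 -0.0006 -0.001 ] turn -0.004
```

{"op": "move_arm", "data": {
  "plan": [
    [-0.0058,0.0014,0,0.0873,0],
    [-0.006,0.0016,0,0.0873,0],
    [-0.0062,0.0016,0,0.0873,0],
    [-0.0062,0.0016,0,0.0873,0],
    [-0.0062,0.0016,0,0.0873,0],
    [-0.0062,0.0016,0,0.0873,0],
    [-0.0062,0.0016,0,0.0873,0],
    [-0.0062,0.0016,0,0.0873,0],
    [-0.0062,0.0016,0,0.0873,0],
    [-0.0062,0.0016,0,0.0873,0],
    [-0.0062,0.0016,0,0.0873,0],
    [-0.0062,0.0016,0,0.0873,0]
  ]
}}

```text
time_s: 10.75
tool_pos: [0.6222, -0.1029, 0.2001]
ee_rot: [0.976, 0.218, 0.0, -0.0]
force: [1.4, 0.3, -1.8]
width: 0.0002
```

```bash
python3 -c "
from h import *
rep(-64.5,.022,-1)"
```

```text
t 10.75 pos [ 0.6222 -0.1029  0.2001] yaw 25.2 j [-0.25  0.27  1.19  0.    1.68  0.88] F [ 1.4  0.3 -1.8] w 0.0002
tool bearing -47.6 r 0.0743
shift tool axes [ 0.0004 -0.0011 -0.0009] turn -0.005
```

{"op": "move_arm", "data": {
  "plan": [
    [-0.006,0.0012,0,0.0873,0],
    [-0.0062,0.0013,0,0.0873,0],
    [-0.0062,0.0016,0,0.0873,0],
    [-0.0062,0.0016,0,0.0873,0],
    [-0.0062,0.0016,0,0.0873,0],
    [-0.0062,0.0016,0,0.0873,0],
    [-0.0062,0.0016,0,0.0873,0],
    [-0.0062,0.0016,0,0.0873,0],
    [-0.0062,0.0016,0,0.0873,0],
    [-0.0062,0.0016,0,0.0873,0],
    [-0.0062,0.0016,0,0.0873,0],
    [-0.0062,0.0016,0,0.0873,0]
  ]
}}

```text
time_s: 12.25
tool_pos: [0.5502, -0.1188, 0.2001]
ee_rot: [0.954, -0.3, 0.001, 0.001]
force: [1.7, -1.7, -0.5]
width: 0.0006
```

```bash
python3 -c "
from h import *
rep(-124.5,.022,-1)
c=imaging.read_camera('scene'); cv2.imwrite('pics/s3.png',cv2.resize(c['img'][120:320,240:440],(600,600))[...,::-1])"
```

```text
t 12.25 pos [ 0.5502 -0.1188  0.2001] yaw -34.9 j [-0.31  0.12  1.37 -0.    1.65  1.87] F [ 1.7 -1.7 -0.5] w 0.0006
tool bearing -107.1 r 0.0741
shift tool axes [-0.0002 -0.0007 -0.0009] turn -0.006
```

View pics/s3.png

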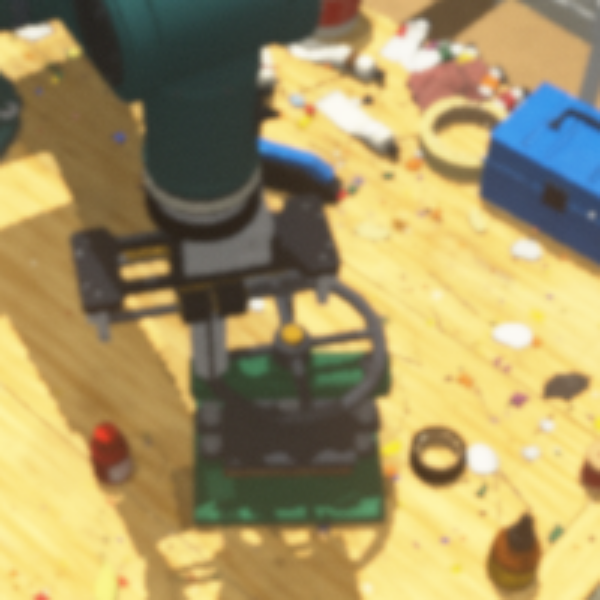

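The handle is hidden behind the fingers at (210,345), as expected, and the bottle and tape haven't moved. The last joint is near its limit, so I back off, lift and turn half round.

{"op": "move_arm", "data": {
  "plan": [
    [0.006,0,0,0,0],
    [0.007,0,0,0,0],
    [0,0,-0.03,0,0],
    [0,0,-0.035,0,0],
    [0,0,0,-0.175,0],
    [0,0,0,-0.175,0],
    [0,0,0,-0.175,0],
    [0,0,0,-0.175,0],
    [0,0,0,-0.175,0],
    [0,0,0,-0.175,0],
    [0,0,0,-0.175,0],
    [0,0,0,-0.175,0]
  ]
}}

```text
time_s: 13.8
tool_pos: [0.5612, -0.1258, 0.2653]
ee_rot: [0.921, 0.39, -0.0, 0.0]
force: [-0.3, -0.4, 0.3]
width: 0.0005
```

{"op": "move_arm", "data": {
  "plan": [
    [0,0,0,-0.175,0],
    [0,0,0,-0.175,0],
    [0,0,0,-0.175,0],
    [0,0,0,-0.175,0],
    [0,0,0,-0.175,0],
    [0,0,0,-0.175,0],
    [0,0,0,-0.175,0],
    [0,0,0,-0.175,0],
    [0,0,0,-0.175,0],
    [0,0,0,-0.175,0],
    [0,0,0,0,0]
  ]
}}

```text
time_s: 15.18
tool_pos: [0.5611, -0.1257, 0.2653]
ee_rot: [0.295, 0.955, -0.0, -0.0]
force: [0.4, -0.5, 0.0]
width: 0.0003
```

```bash
python3 - <<'E'
from h import *
rep(-124.5,.035,1)
for n in("top","scene"):
    c=imaging.read_camera(n); P=pts(c); h=cv2.cvtColor(c["img"],cv2.COLOR_RGB2HSV)
    m=((h[...,0]<8)|(h[...,0]>172))&(h[...,1]>130)&(h[...,2]>50)&(P[...,2]>.17)&(P[...,2]<.24)&(abs(P[...,0]-.57)<.12)&(abs(P[...,1]+.05)<.12)
    q=P[m]; print(n,len(q),np.median(q,0) if len(q) else "")
E
```

```text
t 15.175 pos [ 0.5611 -0.1257  0.2653] yaw 145.7 j [-0.32  0.14  1.22 -0.    1.78 -1.29] F [ 0.4 -0.5  0. ] w 0.0003
tool bearing -98.0 r 0.0785
shift tool axes [0.     0.0002 0.0643] turn 0.003
top 90 [ 0.52805307 -0.10232821  0.22048057]
scene 54 [ 0.5402933  -0.11582317  0.19395551]
```

{"op": "move_arm", "data": {
  "plan": [
    [0,0,0.032,0,0],
    [0,0,0.033,0,0],
    [0,0,0,0,0],
    [0.006,0,0,0,0],
    [0.007,0,0,0,0],
    [0.0062,-0.0016,0,0.0873,0],
    [0.0062,-0.0016,0,0.0873,0],
    [0.0062,-0.0016,0,0.0873,0],
    [0.0062,-0.0016,0,0.0873,0],
    [0.0062,-0.0016,0,0.0873,0],
    [0.0062,-0.0016,0,0.0873,0]
  ]
}}

```text
time_s: 16.65
tool_pos: [0.5187, -0.0981, 0.2026]
ee_rot: [0.533, 0.846, 0.0, 0.003]
force: [1.4, -0.5, -0.4]
width: 0.0004
```

```bash
python3 -c "
from h import *
rep(-154.5,.022,1)"
```

```text
t 16.65 pos [ 0.5187 -0.0981  0.2026] yaw 115.5 j [-0.29  0.04  1.45 -0.    1.65 -0.74] F [ 1.4 -0.5 -0.4] w 0.0004
tool bearing -136.8 r 0.0732
shift tool axes [ 0.0003 -0.0003  0.0016] turn 0.001
```

Tracking is good. I push 55° more and then measure the rest.

{"op": "move_arm", "data": {
  "plan": [
    [0.0062,-0.0016,0.001,0.0873,0],
    [0.0062,-0.0016,0,0.0873,0],
    [0.0062,-0.0016,0,0.0873,0],
    [0.0062,-0.0016,0,0.0873,0],
    [0.0062,-0.0016,0,0.0873,0],
    [0.0062,-0.0016,0,0.0873,0],
    [0.0062,-0.0016,0,0.0873,0],
    [0.0062,-0.0016,0,0.0873,0],
    [0.0062,-0.0016,0,0.0873,0],
    [0.0062,-0.0016,0,0.0873,0],
    [0.0062,-0.0016,0,0.0873,0],
    [0,0,0,0,0]
  ]
}}

```text
time_s: 18.15
tool_pos: [0.5004, -0.0322, 0.2012]
ee_rot: [0.863, 0.506, 0.001, 0.001]
force: [-0.4, -0.0, -0.1]
width: 0.0007
```

```bash
python3 - <<'E'
from h import *
rep(-209.5,.022,1)
for n in("top","scene"):
    c=imaging.read_camera(n); P=pts(c); h=cv2.cvtColor(c["img"],cv2.COLOR_RGB2HSV)
    m=((h[...,0]<8)|(h[...,0]>172))&(h[...,1]>130)&(h[...,2]>50)&(P[...,2]>.17)&(P[...,2]<.24)&(abs(P[...,0]-.57)<.12)&(abs(P[...,1]+.05)<.12)
    q=P[m]; print(n,len(q),np.median(q,0) if len(q) else "")
    if n=="scene": cv2.imwrite('pics/s4.png',cv2.resize(c['img'][160:280,270:420],(750,600))[...,::-1])
E
```

```text
t 18.15 pos [ 0.5004 -0.0322  0.2012] yaw 60.8 j [-0.18 -0.02  1.51 -0.    1.65  0.33] F [-0.4 -0.  -0.1] w 0.0007
tool bearing 167.5 r 0.0733
shift tool axes [-0.0005  0.0001  0.0002] turn 0.005
top 0 
scene 38 [ 0.51946375 -0.01854714  0.18700369]
```

View pics/s4.png

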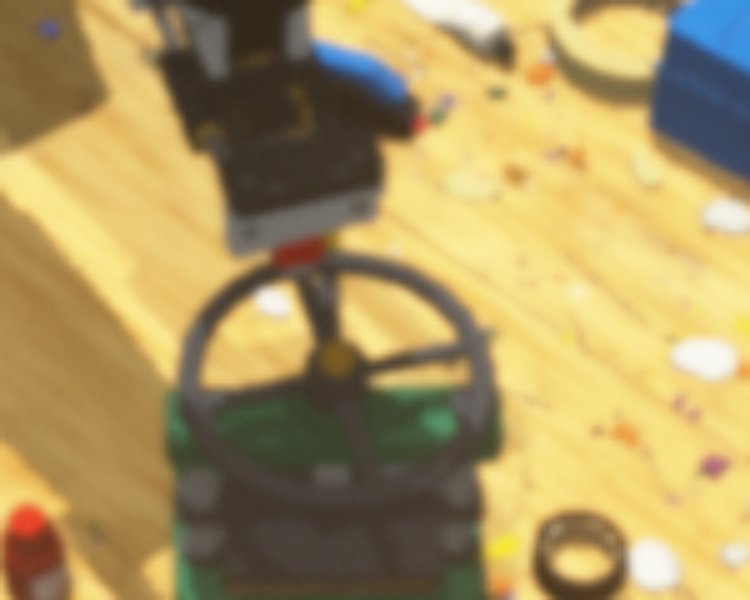

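The handle at (300,250) is about 15° short of the pointer at (330,240). I push 10° more, then clear the view to measure.

{"op": "move_arm", "data": {
  "plan": [
    [0.0062,-0.0016,0,0.0873,0],
    [0.0062,-0.0016,0,0.0873,0],
    [0,0,0,0,0],
    [-0.008,0,0,0,0],
    [-0.01,0,0,0,0],
    [0,0,-0.035,0,0],
    [0,0,-0.035,0,0],
    [-0.039,0.0315,0,0,0],
    [-0.039,0.0315,0,0,0],
    [-0.039,0.0315,0,0,0],
    [-0.039,0.0315,0,0,0],
    [0,0,0,0,0]
  ]
}}

```text
time_s: 19.75
tool_pos: [0.4899, -0.2381, 0.2685]
ee_rot: [0.905, 0.426, -0.001, -0.0]
force: [0.2, 1.2, -0.7]
width: 0.0004
```

```bash
cat > m.py <<'E'
from h import *
def meas(a):
    P=pts(a); h=cv2.cvtColor(a["img"],cv2.COLOR_RGB2HSV); H,S,V=h[...,0],h[...,1],h[...,2]
    N,L,st,ce=cv2.connectedComponentsWithStats((((H<8)|(H>172))&(S>130)&(V>50)).astype(np.uint8))
    for i in range(1,N):
        u,v=ce[i]
        if st[i,4]>30 and 240<u<330 and 200<v<290:
            p=ray(a,u,v,.222)[:2]; d=p-HUB; print("handle px",ce[i].round(2),"n",st[i,4],"bearing",np.degrees(np.arctan2(d[1],d[0])).round(2),"r",np.hypot(*d).round(4))
meas({**imaging.read_camera("top"),"img":cv2.imread("pics/top0.png")[...,::-1].copy()})
c=imaging.read_camera("top"); meas(c)
import sys; cv2.imwrite(f"pics/{sys.argv[1]}.png",cv2.resize(c["img"][190:300,240:380],(764,600),interpolation=cv2.INTER_CUBIC)[...,::-1])
rep(135.5,.022,1)
E
python3 m.py t5
```

```text
handle px [287.31 248.27] n 89 bearing 136.66 r 0.0701
handle px [289.01 249.81] n 88 bearing 141.53 r 0.0705
t 19.85 pos [ 0.4906 -0.235   0.2692] yaw 50.6 j [-0.55  0.07  1.29  0.    1.79  0.14] F [ 0.   0.9 -0.3] w 0.0006
tool bearing -113.5 r 0.204
shift tool axes [ 0.1806 -0.1273  0.0684] turn 0.09
```

View pics/t5.png

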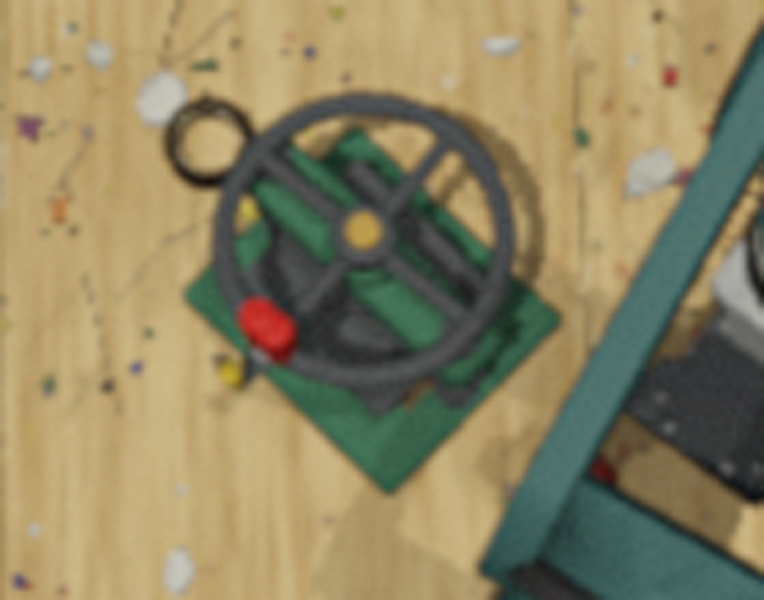

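The top view shows the handle at (267,328), and it needs 4.9° more to match its starting bearing. I go back in behind it.

{"op": "move_arm", "data": {
  "plan": [
    [0.039,-0.0315,0,0,0],
    [0.039,-0.0315,0,0,0],
    [0.039,-0.0315,0,0,0],
    [0.039,-0.0315,0,0,0],
    [0,0,0,0,0],
    [0,0,0.035,0,0],
    [0,0,0.035,0,0],
    [0,0,0,0,0]
  ]
}}

```text
time_s: 20.85
tool_pos: [0.4902, -0.0338, 0.1965]
ee_rot: [0.904, 0.428, -0.003, -0.002]
force: [-0.5, 0.2, 0.0]
width: 0.0004
```

```bash
python3 -c "
from h import *
rep(139.5,.022,1);rep(134.8,.022,1)"
```

```text
t 20.85 pos [ 0.4902 -0.0338  0.1965] yaw 50.7 j [-0.18 -0.03  1.53 -0.    1.65  0.5 ] F [-0.5  0.2  0. ] w 0.0004
tool bearing 170.2 r 0.083
shift tool axes [ 0.0203  0.0018 -0.0045] turn 0.022
t 20.85 pos [ 0.4902 -0.0338  0.1965] yaw 50.7 j [-0.18 -0.03  1.53 -0.    1.65  0.5 ] F [-0.5  0.2  0. ] w 0.0004
tool bearing 170.2 r 0.083
shift tool axes [ 0.0261  0.0003 -0.0046] turn 0.104
```

{"op": "move_arm", "data": {
  "plan": [
    [0,0.001,-0.004,0,0],
    [0.006,0,0,0.02,0],
    [0.006,0,0,0,0],
    [0.006,0,0,0,0],
    [0.003,0,0,0.03,0],
    [0.003,-0.0005,0,0.03,0],
    [0.0015,-0.0005,0,0.02,0],
    [0,0,0,0,0]
  ]
}}

```text
time_s: 21.85
tool_pos: [0.5091, -0.0146, 0.2034]
ee_rot: [0.924, 0.382, 0.0, -0.0]
force: [-2.5, -0.7, 0.4]
width: 0.0007
```

```bash
python3 -c "
from h import *
rep(134.8,.022,1)"
```

```text
t 21.85 pos [ 0.5091 -0.0146  0.2034] yaw 45.0 j [-0.14 -0.    1.49  0.    1.65  0.65] F [-2.5 -0.7  0.4] w 0.0007
tool bearing 152.0 r 0.0713
shift tool axes [-0.0009 -0.0019  0.0024] turn 0.003
```

{"op": "move_arm", "data": {
  "plan": [
    [-0.008,0,0,0,0],
    [-0.01,0,0,0,0],
    [0,0,-0.035,0,0],
    [0,0,-0.035,0,0],
    [-0.0355,0.0355,0,0,0],
    [-0.0355,0.0355,0,0,0],
    [-0.0355,0.0355,0,0,0],
    [-0.0355,0.0355,0,0,0],
    [-0.0355,0.0355,0,0,0],
    [0,0,0,0,0]
  ]
}}

```text
time_s: 23.1
tool_pos: [0.495, -0.2819, 0.2723]
ee_rot: [0.925, 0.38, -0.001, -0.0]
force: [-0.0, 0.2, -0.2]
width: 0.0005
```

```bash
python3 m.py t6; python3 m.py t6
```

```text
handle px [287.31 248.27] n 89 bearing 136.66 r 0.0701
handle px [286.79 248.1 ] n 86 bearing 135.61 r 0.0707
t 23.2 pos [ 0.4957 -0.2788  0.2732] yaw 44.9 j [-0.61  0.13  1.22  0.    1.8   0.17] F [-0.2 -0.4  0.5] w 0.0
tool bearing -108.3 r 0.2431
shift tool axes [ 0.1942 -0.1793  0.0724] turn -0.01
handle px [287.31 248.27] n 89 bearing 136.66 r 0.0701
handle px [286.75 248.04] n 85 bearing 135.45 r 0.0707
t 23.3 pos [ 0.4962 -0.2776  0.2738] yaw 45.0 j [-0.61  0.13  1.22  0.    1.8   0.17] F [ 0.  -0.2 -0.2] w 0.0004
tool bearing -108.3 r 0.2418
shift tool axes [ 0.1934 -0.1784  0.0728] turn -0.008
```

View pics/t6.png

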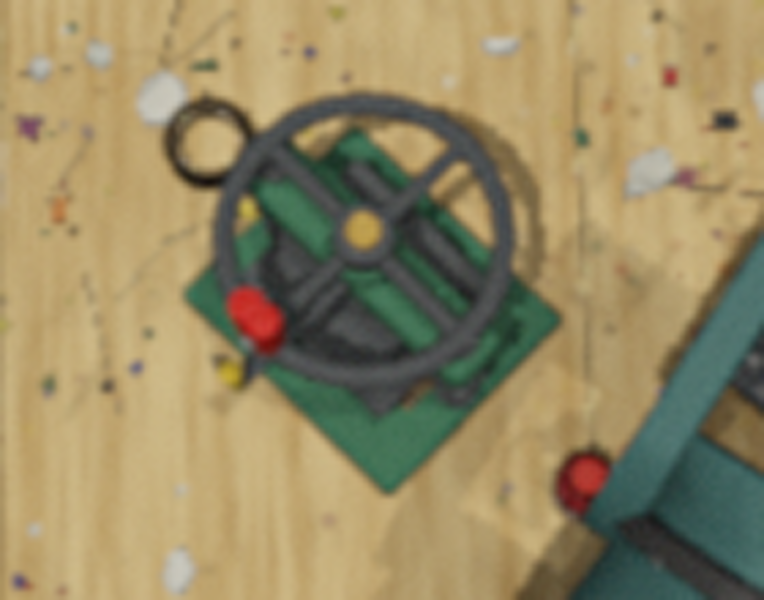

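The handle at (257,320) is back at its starting bearing, to about 1°. The bottle at (583,480) and the tape at (208,142) haven't moved, and the arm is clear of everything. I hand the job in.

```bash
python3 -c "
from h import *
print(ctrl.state()['force'],order.sign_off())"
```

```text
the job is handed in; nothing more can be done
[ 0.03605628 -0.1861408  -0.15034746] None
```

I turned the hand wheel one full turn clockwise, pushing the trailing side of the red handle with shut fingers and never gripping it. I handed the job in at about 23 s. Partway round I lifted the fingers clear once to turn the wrist half round. At the end I lifted twice to measure, and did one small finishing push between the two.

- **Handle position:** in the last top view it is at 135.5–135.6°, against 136.7° at the start measured the same way. That is about 1° past one turn, and close to the measuring noise. I left it there, because correcting it would have meant pushing the wheel the wrong way.
- **Forces:** contact readings at the end of each move were about 6 N or less. I did not log the peak within a move.
- **Loose things:** the ink bottle is at the same pixel as at the start, and the tape roll looks unmoved. I did not re-measure the other loose things, but the arm never came near them.
- **Arm:** it was clear of everything at hand-in, with a force reading near zero.

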